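Release the pressure cap of the squat sprayer tank

ROBOT

A 6-joint arm with a two-finger parallel gripper is mounted at the origin on the work surface. World frame = base frame: x ahead of the robot, y to its left, z up, the work surface at z = 0. Lengths are in m, angles in rad, forces in N, time in s.
With the tool pointing down it reaches from about 0.35 to 0.775 m from the base axis. Payload 5.5 kg.
Tool frame: the origin (TCP) lies between the finger pads; the fingertips stand env.nose_length ahead of it and the grasp point (between the pads) lies 8 mm behind it (env.nose_length is the distance from the TCP to the fingertips, in m); z points along the fingers, y is the direction in which the jaws open and shut (so a half turn about z gives the same grasp; the last joint's range is limited). The gripper opens to 85 mm and grips with 20 to 120 N. Pads are 22 mm wide; open, the fingers measure 114 mm over their backs; the gripper's body (76 mm by 85 mm) begins 54 mm behind the grasp point. The pads swing forward as they close: fully open they stand 13 mm farther back than shut.
Start: joints at [1.052, 0.313, 0.046, 1.304, 0, 1.431], TCP at [0.213, 0.534, 0.221] pointing down, gripper open.
Joint ranges: [-2.76, 2.76], [-0.86, 1.69], [-1.03, 1.26], [-2.2, 2.34], [-1.47, 1.5], [-3.14, 3.14]. Speed limits (rad/s): [2.57, 2.57, 3.14, 3.14, 3.14, 3.14].

INTERFACE

Orientations are given as a unit quaternion [w, x, y, z].
In Python, from workcell import env gives the robot as it stands. The module is installed in compiled form; this text tells all that it offers.
- The arm moves only by the shell command python3 -m creep 'ROWS' [FORCE]. ROWS is a JSON object of lists of equal length, an entry for each row: "hand": the finger opening in mm, from 0 to 85.4; "delta_pos": the shift along the tool's x, y, z scaled (see below), a list of three; "turn": the turn about the tool's z scaled (see below). In form: {"hand": [hand, ...], "delta_pos": [[dx, dy, dz], ...], "turn": [turn, ...]}. A call has exactly 5 rows; each row shifts and turns the commanded pose from where the row before left it, along the tool's axes as they then stand; what a row does not reach is not made up. The controller multiplies each number of a shift by 0.8 m and each number of a turn by 5 degrees. A row lasts 1/12 s, in which the tool goes at most 41.7 mm and 7.16 degrees, less where a joint would pass 70% of its speed; a pose out of reach is approached as far as the arm can. A call with a number of a shift or a turn outside -1 to 1 is refused whole. A call with a gripper value outside its range is refused whole. The fingers move at their own pace and stop on an object; FORCE is the grip in N (left out, the last holds). Time passes only in rows, so rows that do not move let the fingers close, or fill a call up. It gives the time, the measured TCP pose, the force and the opening at its end, in the units of the state.
- env.get_state(): the state, without advancing time (a new reading comes with each control period).
- env.read_camera(name): name is "side" or "top" or "wrist"; returns a dict with "pixels" (480x640x3 uint8, red, green, blue), "depth" (480x640 float32, m along the optical axis (not along the pixel's ray), 0 where there is no reading), "fx", "fy", "cx", "cy" (pixels), "origin" and "orientation" of the camera in the world. Camera axes: x right, y down, z forward; pixel columns grow to the right and rows downward; lengths in m; the calibration is good to about 2 mm. A picture is of the moment at which its call begins.
- env.hand_in(): hands the job in, once; it reports no verdict.
Trained networks look in the newest picture that a camera, given by its name, has taken for a name from the list of things; names that differ only in an ending like _2 or _b are one class to them, and where a whole thing is asked for, a point or a joint stands for the part that bears it (a point fixed in the world has none). Each returns a list of dicts, best first, with "score" (0 to 1); they miss things now and then, are a little off and sometimes report something else, mostly with a low value. They report only what shows in the picture. A call takes as long as a camera call.
- env.find_in(camera, target): "location" ([row, column] in pixels, amid what is visible of it).
- env.pinpoint(camera, target): "location" ([row, column] in pixels: a listed point, or the origin of a listed thing).
The state is a dict: "clock": time; "joint_pos": joint angles; "qvel": joint speeds; "tau": joint torques, N m; "tcp_pos": TCP position; "orientation": TCP orientation; "wrist_force": force on the tool from outside, world axes, zero at the start; "ft_torque": the same for the moment, N m; "finger_gap": finger opening in m.
Only numpy, scipy, OpenCV 4.12 (cv2) and the standard library are available. Lean on these libraries where they do the work, as an engineer would, in place of code of your own. Each camera call takes 0.05 s, during which the arm holds its last target.

TASK

The wide, squat sprayer tank that is screwed to its board needs refilling, so undo its black pressure cap. Turn the cap anticlockwise (seen from above) to its first stop without pressing it down and pause there a moment; then press it down, turn it on past the stop and let go, so that it springs up, released. Leave the slim, tall tank alone.

Things in the scene. Friction and masses are not known exactly. Their poses are not given: they have to be found in the camera images.
- cap_bar (a point): centre of the grey grip bar on the black cap of the squat tank (174 mm across, on a 210 mm square plywood board). Bar 62 mm long, 16 thick, 32 high; the point is on the cap's axis, 16 mm above the cap's flat round top (80 mm across), 187 mm above the table when latched. x along the bar, y across, z up; moves with the cap. Steel collar 117 mm across round the cap, rim 18 mm below the flat top.
- cap_turn (a joint): turn of that cap in rad, growing anticlockwise from above. At 0 the bar is in line with the brass outlet low on the tank's side; starts at 0 to 0.25. Ears on the cap meet a tooth at about 0.67 (first stop) unless pressed down; pressed, it turns on, is clear of the tooth beyond about 1.1 and ends at 1.35. Slight friction: it stays where it is left.
- cap_press (a joint): how far that cap is pressed down, in m: 0 when latched (held up by a 12 N spring against the collar's rim), must exceed 0.008 to pass under the tooth, 0.016 is the bottom (22 N). Past the tooth, when let go, it springs up to -0.008: released.
- slim_tank: the other tank, to be left alone: slim aluminium tank 100 mm across, loose, with the same kind of cap and bar, 263 mm high in all. Origin at the centre of its underside, z up.

How it is judged:
On the way, in this order (a step that is already met when the one before it is completed fails the run):
1. the cap is turned to its first stop (beyond 0.48 rad) without being pressed down more than 4 mm, for 0.2 s (value of joint cap_turn between 0.48 and 0.8 rad and value of joint cap_press below 0.004 m), for 0.2 s.
2. the cap is turned past the stop (beyond 1.0 rad) (value of joint cap_turn above 1 rad), for 0.1 s.
At the end, for the whole second after the job is handed in: the squat tank's cap stands turned past the stop (beyond 1.0 rad), sprung up by more than 5 mm and at rest, and the robot has let go (value of joint cap_turn above 1 rad and value of joint cap_press below -0.005 m and velocity of joint cap_turn between -0.1 and 0.1 rad/s); the robot touches nothing.
It fails at once if the slim tank is pushed or gripped by the robot (more than 3 N), or moved more than 20 mm (contact force between slim_tank and the fingers above 3 N or contact force between slim_tank and the arm above 3 N or distance of slim_tank from where it was at the start of the episode above 0.02 m).
It also fails if it takes over 38 s, if anything falls off the work surface, if the arm or the gripper's body presses on something with over 40 N, if the wrist force passes 120 N, or if a joint passes its speed limit or range.

## Working session

There is one attempt and no reset: what is moved stays moved. The work goes in short steps, Python scripts to look and compute and a shell command to move; the robot and the scene stay as the last step left them, time stands still between calls to the robot, and variables do not carry over. Pictures are saved under pics/ and viewed, and the job is handed in when it is done.

```bash
mkdir -p pics
cat > h.py <<'E'
import numpy as np, cv2
from scipy.spatial.transform import Rotation as R
from workcell import env
def rot(q): return R.from_quat([q[1],q[2],q[3],q[0]]).as_matrix()
def w(c,r,col,d=None):
    if d is None:
        p=c["depth"][int(r)-2:int(r)+3,int(col)-2:int(col)+3]; d=np.median(p[p>0])
    v=np.array([(col-c["cx"])/c["fx"]*d,(r-c["cy"])/c["fy"]*d,d])
    return rot(c["orientation"])@v+np.array(c["origin"])
def cloud(c):
    d=c["depth"]; v,u=np.mgrid[0:480,0:640]
    P=np.stack([(u-c["cx"])/c["fx"]*d,(v-c["cy"])/c["fy"]*d,d],-1)
    return P@rot(c["orientation"]).T+np.array(c["origin"])
def save(c,n): cv2.imwrite("pics/"+n+".png",c["pixels"][:,:,::-1])
E
python3 - <<'E'
from h import *
s=env.get_state(); print(s["clock"],s["tcp_pos"],s["orientation"],env.nose_length,s["finger_gap"])
for n in ["top","side"]:
    c=env.read_camera(n); save(c,n+"0")
    print(n,c["origin"],c["orientation"],c["fx"])
    for t in ["cap_bar","slim_tank"]:
        for f in (env.find_in,env.pinpoint):
            for x in f(n,t)[:3]:
                r,k=x["location"]
                try: print(t,f.__name__,x,w(c,r,k))
                except Exception as e: print(t,x,e)
E
```

```text
0.0 [0.21239126 0.53376904 0.2204204 ] [-2.82121760e-04  1.88271564e-01  9.82116590e-01 -8.61944532e-04] 0.011 0.08550941323122252
top [ 0.4902692  -0.0103041   0.93035198] [ 0.02862999 -0.70403967  0.70903952 -0.02777455] 478.98104246962936
cap_bar call {'location': [269.5, 428.8], 'score': 0.92} [ 0.49427865 -0.17599498  0.17337893]
cap_bar call {'location': [268.1, 434.4], 'score': 0.97} [ 0.49618496 -0.17828402  0.20194564]
slim_tank call {'location': [232.1, 183.0], 'score': 0.63} [0.55128824 0.19584747 0.22975041]
slim_tank call {'location': [239.3, 205.1], 'score': 0.96} [0.54435683 0.1767337  0.17530615]
side [ 0.39757619 -0.77248702  0.62281733] [-0.47958395  0.87263329 -0.07810529  0.04909123] 549.5826285385285
cap_bar call {'location': [281.6, 306.0], 'score': 0.6} [ 0.50116936 -0.19469602  0.17031066]
cap_bar call {'location': [270.3, 302.4], 'score': 0.92} [ 0.49675343 -0.19176153  0.18754339]
slim_tank call {'location': [225.6, 299.8], 'score': 0.81} [0.55327949 0.17132676 0.0295802 ]
```

View pics/top0.png

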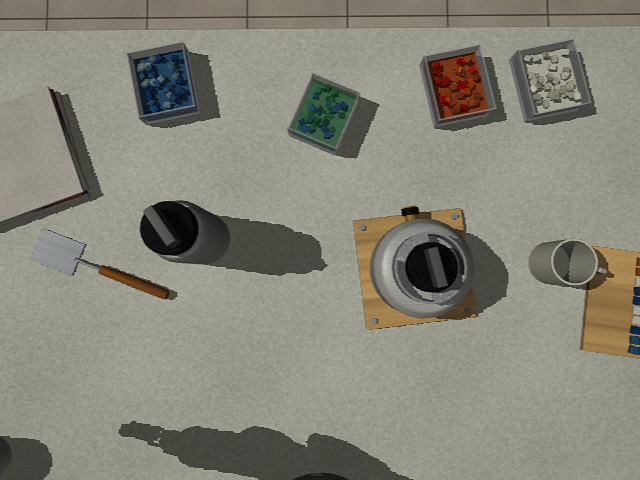

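View pics/side0.png

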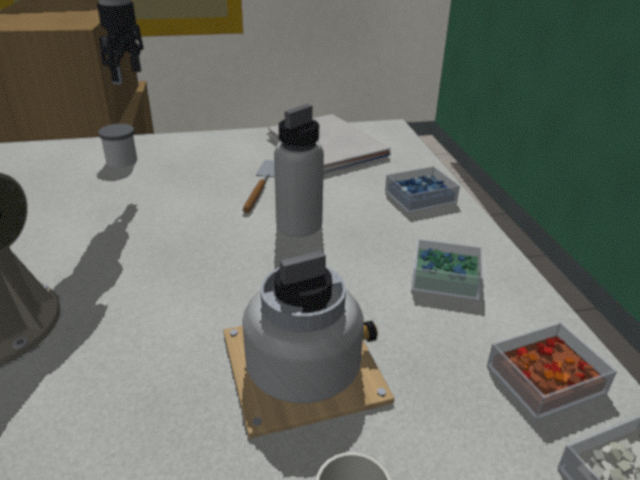

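Run:
```python
from h import *
c=env.read_camera("top"); P=cloud(c)
m=(abs(P[...,0]-.495)<.09)&(abs(P[...,1]+.182)<.09)
H=P[m]; print(np.histogram(H[:,2],bins=np.arange(0,.24,.01)))
b=H[H[:,2]>.187]; q=b[:,:2]
(cx,cy),(a,bb),ang=cv2.minAreaRect(q.astype(np.float32)*1000)
print(len(q),cx,cy,a,bb,ang, cv2.boxPoints(((cx,cy),(a,bb),ang)), np.median(b[:,2]))
C=q.mean(0);u,s,v=np.linalg.svd(q-C,full_matrices=False);print(C,v[0],np.degrees(np.arctan2(v[0][1],v[0][0])))
```

```text
(array([ 331, 1149,   26,   32,   40,   33,   33,   38,   35,  152,  805,
       1720, 1634,  120,  246, 1142,  661,  804,   57,   82,  404,    0,
          0]), array([0.  , 0.01, 0.02, 0.03, 0.04, 0.05, 0.06, 0.07, 0.08, 0.09, 0.1 ,
       0.11, 0.12, 0.13, 0.14, 0.15, 0.16, 0.17, 0.18, 0.19, 0.2 , 0.21,
       0.22, 0.23]))
501 498.3958435058594 -182.31861877441406 61.885826110839844 16.6920108795166 14.09199333190918 [[ 466.35205 -181.75775]
 [ 470.4162  -197.94742]
 [ 530.43964 -182.87949]
 [ 526.3755  -166.68982]] 0.20182614495850915
[ 0.49798889 -0.18098295] [-0.97091647 -0.23941848] -166.14777884846626
```

The squat tank is right of centre in the top view, with its bar at about (268,434) and its brass outlet at (212,410). The slim tank is left, at about (230,165). The bar's axis is near (0.498, -0.182) at about 14° in world, with its top at z≈0.203. I'll raise the tool while turning it.

```bash
python3 -m creep '{"hand":[85,85,85,85,85],"delta_pos":[[0,0,-0.025],[0,0,-0.025],[0,0,-0.025],[0,0,-0.025],[0,0,0]],"turn":[-1,-1,-1,-1,-1]}' 60
python3 - <<'E'
from h import *
s=env.get_state(); M=rot(s["orientation"]); print(M.round(3))
t=np.array([.498,-.182,.30]); d=M.T@(t-s["tcp_pos"]); print("delta units",d/.8, s["tcp_pos"])
print("x ang",np.degrees(np.arctan2(M[1,0],M[0,0])))
c=env.read_camera("top")
o=w(c,212,410,.93-.03); print("outlet",o,np.degrees(np.arctan2(o[1]+.182,o[0]-.498)))
E
```

```text
clock: 0.97
tcp_pos: [0.2134, 0.5356, 0.3058]
orientation: [0.002, -0.031, 1.0, 0.003]
wrist_force: [1.1, -0.3, -0.2]
finger_gap: 0.085
[[-0.998 -0.062  0.003]
 [-0.062  0.998  0.006]
 [-0.004  0.006 -1.   ]]
delta units [-0.29963379 -0.91724742  0.00321531] [0.21338465 0.53555565 0.30578548]
x ang -176.45714256106876
outlet [ 0.60299369 -0.17333149  0.03634104] 4.719763057622765
```

```bash
python3 -m creep '{"hand":[85,85,85,85,85],"delta_pos":[[-0.015,-0.046,0],[-0.015,-0.046,0],[-0.015,-0.046,0],[-0.015,-0.046,0],[-0.015,-0.046,0]],"turn":[0,0,0,0,0]}' 
python3 -m creep '{"hand":[85,85,85,85,85],"delta_pos":[[-0.015,-0.046,0],[-0.015,-0.046,0],[-0.015,-0.046,0],[-0.015,-0.046,0],[-0.015,-0.046,0]],"turn":[0,0,0,0,0]}' 
python3 -m creep '{"hand":[85,85,85,85,85],"delta_pos":[[-0.015,-0.046,0],[-0.015,-0.046,0],[-0.015,-0.046,0],[-0.015,-0.046,0],[-0.015,-0.046,0]],"turn":[0,0,0,0,0]}' 
python3 -m creep '{"hand":[85,85,85,85,85],"delta_pos":[[-0.015,-0.046,0],[-0.015,-0.046,0],[-0.015,-0.046,0],[-0.015,-0.040,0],[-0.010,-0.030,0]],"turn":[0,0,0,0,0]}' 
python3 -m creep '{"hand":[85,85,85,85,85],"delta_pos":[[0,0,0],[0,0,0],[0,0,0],[0,0,0],[0,0,0]],"turn":[-1,-1,0,0,0]}'
cat > chk.py <<'E'
from h import *
import sys
s=env.get_state(); M=rot(s["orientation"]); print(s["clock"],s["tcp_pos"],"tool x ang",np.degrees(np.arctan2(M[1,0],M[0,0])),s["wrist_force"],s["finger_gap"],s["joint_pos"])
c=env.read_camera(sys.argv[1]); save(c,sys.argv[2])
P=cloud(c); z0=float(sys.argv[3]); 
m=(np.hypot(P[...,0]-.498,P[...,1]+.182)<.045)&(P[...,2]>z0)&(P[...,2]<.22)&(c["depth"]>0)
q=P[m]; print(len(q), cv2.minAreaRect(q[:,:2].astype(np.float32)*1000),np.median(q[:,2]),np.percentile(q[:,2],[2,98]))
C=q.mean(0);v=np.linalg.svd(q[:,:2]-C[:2],full_matrices=False)[2][0]
a=np.degrees(np.arctan2(v[1],v[0]))%180; print("bar",C,a,"turn needed to align (ccw deg)",(a-np.degrees(np.arctan2(M[1,0],M[0,0]))+90)%180-90)
print("dxyz units to (C,0.187)",M.T@(np.array([C[0],C[1],.187])-s["tcp_pos"])/.8)
for x in env.pinpoint(sys.argv[1],"cap_bar")[:2]: print(x, w(c,*x["location"]))
E
python3 chk.py wrist wrist1 0.187
```

```text
clock: 1.43
tcp_pos: [0.283, 0.3523, 0.3007]
orientation: [-0.0, -0.028, 1.0, -0.0]
wrist_force: [0.4, -0.5, -0.2]
finger_gap: 0.085
clock: 1.85
tcp_pos: [0.3535, 0.172, 0.301]
orientation: [0.0, -0.028, 1.0, 0.0]
wrist_force: [1.6, 0.4, -0.5]
finger_gap: 0.0848
clock: 2.27
tcp_pos: [0.4241, -0.0084, 0.301]
orientation: [0.0, -0.028, 1.0, 0.0]
wrist_force: [0.3, 1.1, -0.2]
finger_gap: 0.0849
clock: 2.68
tcp_pos: [0.4901, -0.1723, 0.3003]
orientation: [-0.0, -0.027, 1.0, 0.0]
wrist_force: [1.1, -0.1, -0.4]
finger_gap: 0.085
clock: 3.1
tcp_pos: [0.4894, -0.1691, 0.3011]
orientation: [-0.0, -0.115, 0.993, 0.0]
wrist_force: [0.2, -0.5, 0.1]
finger_gap: 0.085
3.1 [ 0.4893831  -0.1690635   0.30109675] tool x ang -166.84723636856432 [ 0.20484786 -0.51425777  0.10807839] 0.08503489898736646 [-4.87806967e-01  1.91233948e-01  7.93919556e-02  1.45930356e+00
  7.88093683e-05 -7.17365981e-01]
1995 ((496.8848876953125, -180.802490234375), (62.11064910888672, 16.049470901489258), 14.087700843811035) 0.20306547187254098 [0.19163711 0.20453625]
bar [ 0.49440676 -0.18113853  0.20248312] 14.07081808768496 turn needed to align (ccw deg) 0.9180544562492514
dxyz units to (C,0.187) [-0.00271042 -0.01616795  0.1426157 ]
{'location': [239.8, 296.0], 'score': 0.76} [ 0.49405693 -0.17981486  0.2034559 ]
```

View pics/wrist1.png

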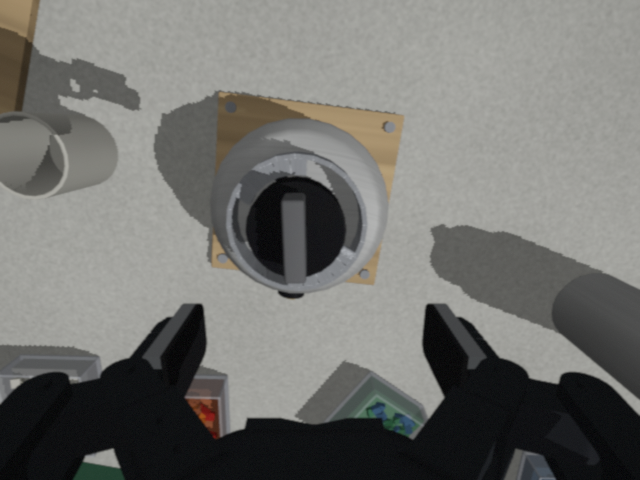

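The wrist view shows the bar clearly (row 195–285, col 293) between the jaws, with nothing between it and the fingers. The two cameras agree to 2 mm, so I'm descending.

```bash
python3 -m creep '{"hand":[85,85,85,85,85],"delta_pos":[[-0.0032,-0.0088,0.02],[-0.0032,-0.0087,0.02],[0,0,0.025],[0,0,0.025],[0,0,0.02]],"turn":[-0.2,0,0,0,0]}' 
python3 -m creep '{"hand":[85,85,85,85,85],"delta_pos":[[0,0,0.015],[0,0,0.01],[0,0,0.006],[0,0,0],[0,0,0]],"turn":[0,0,0,0,0]}' 
python3 chk.py top top1 0.19
```

```text
clock: 3.62
tcp_pos: [0.4976, -0.1812, 0.212]
orientation: [-0.0, -0.124, 0.992, 0.0]
wrist_force: [0.5, -0.2, 0.0]
finger_gap: 0.085
clock: 4.03
tcp_pos: [0.4982, -0.1817, 0.189]
orientation: [0.0, -0.124, 0.992, -0.0]
wrist_force: [0.9, -0.1, 0.5]
finger_gap: 0.0851
4.0333 [ 0.49815953 -0.18172984  0.18901135] tool x ang -165.70653122246085 [ 0.93919192 -0.09950211  0.47997248] 0.08506179918453967 [-5.01289836e-01  2.38003041e-01 -1.34805898e-01  1.19724504e+00
  7.62643956e-05 -7.50757766e-01]
99 ((498.2384033203125, -176.61474609375), (62.50240707397461, 14.568341255187988), 4.207671642303467) 0.20171847961538358 [0.19152039 0.20442218]
bar [ 0.51156991 -0.17467916  0.20051499] 9.542528664737006 turn needed to align (ccw deg) -4.750940112802141
dxyz units to (C,0.187) [-0.01841848  0.00440307  0.00252316]
{'location': [270.7, 436.3], 'score': 0.55} [ 0.49182468 -0.14552592  0.35353513]
```

Run:
```python
from h import *
c=env.read_camera("side"); save(c,"side1")
c=env.read_camera("wrist"); save(c,"wrist2")
```

```text
(no output)
```

View pics/side1.png

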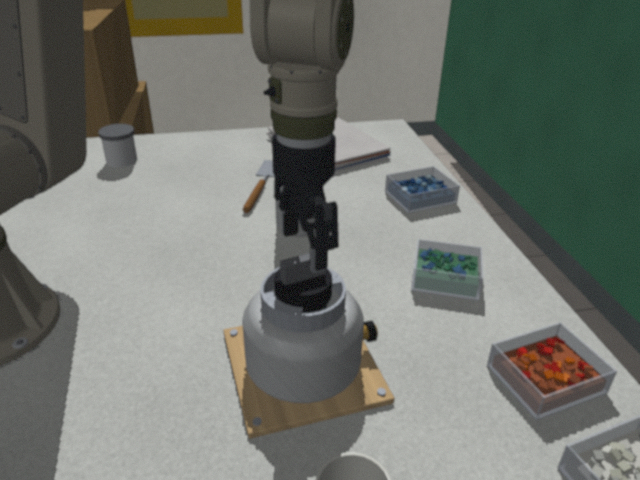

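View pics/wrist2.png

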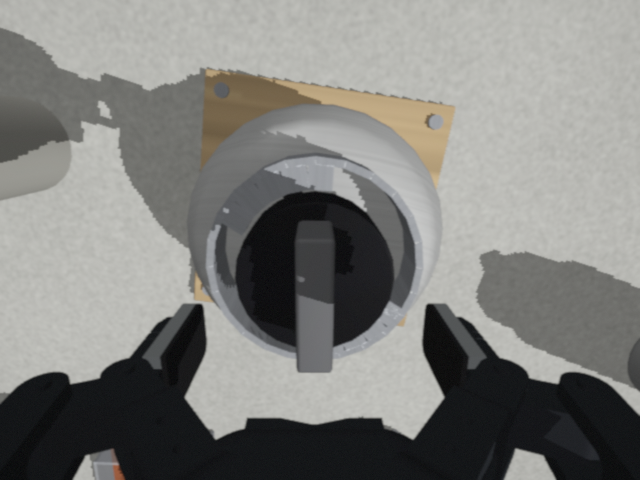

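The side view shows the fingers astride the bar. In the wrist view the bar (col 315) is centred between the jaws (cols 205–425), so I'm closing.

```bash
python3 -m creep '{"hand":[30,20,8,8,8],"delta_pos":[[0,0,0],[0,0,0],[0,0,0],[0,0,0],[0,0,0]],"turn":[0,0,0,0,0]}' 80
python3 -m creep '{"hand":[8,8,8,8,8],"delta_pos":[[0,0,0],[0,0,0],[0,0,0],[0,0,0],[0,0,0]],"turn":[0,0,0,0,0]}' 80
python3 - <<'E'
from h import *
s=env.get_state();print(s["finger_gap"],s["ft_torque"],s["tcp_pos"])
c=env.read_camera("side"); save(c,"side2")
E
```

```text
clock: 4.65
tcp_pos: [0.4979, -0.1818, 0.1885]
orientation: [0.0, -0.124, 0.992, 0.0]
wrist_force: [0.1, 0.4, 0.4]
finger_gap: 0.0251
clock: 5.07
tcp_pos: [0.498, -0.1819, 0.1888]
orientation: [0.0, -0.124, 0.992, -0.0]
wrist_force: [-2.2, -1.1, 4.5]
finger_gap: 0.0125
0.012537470743232724 [-0.03251925  0.19252982 -0.04044392] [ 0.49798623 -0.18193651  0.18881238]
```

View pics/side2.png

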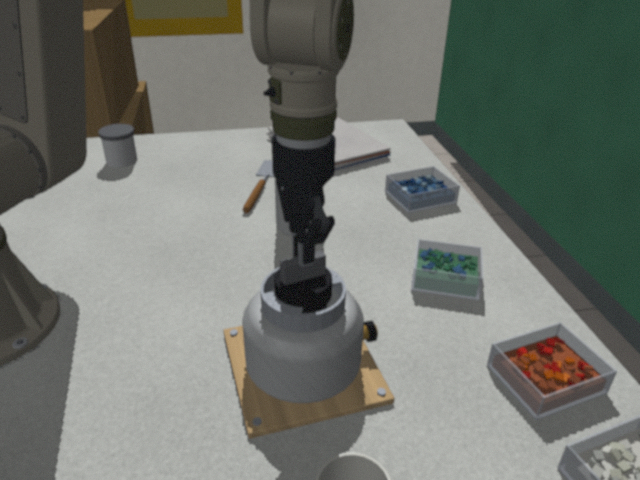

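Gripped. Turning to about 0.6 rad.

```bash
python3 -m creep '{"hand":[8,8,8,8,8],"delta_pos":[[0,0,0],[0,0,0],[0,0,0],[0,0,0],[0,0,0]],"turn":[-0.8,-0.8,-0.8,-0.8,-0.8]}'
python3 -m creep '{"hand":[8,8,8,8,8],"delta_pos":[[0,0,0],[0,0,0],[0,0,0],[0,0,0],[0,0,0]],"turn":[-0.4,-0.2,-0.2,0,0]}'
cat > st.py <<'E'
from h import *
s=env.get_state();M=rot(s["orientation"]);print(s["clock"],s["finger_gap"],s["ft_torque"],s["wrist_force"],s["tcp_pos"],(np.degrees(np.arctan2(M[1,0],M[0,0])))%180)
E
python3 st.py;python3 chk.py wrist wrist3 .19
```

```text
clock: 5.53
tcp_pos: [0.498, -0.1819, 0.1888]
orientation: [0.0, -0.296, 0.955, -0.0]
wrist_force: [-1.2, -0.2, 4.1]
finger_gap: 0.0127
clock: 5.95
tcp_pos: [0.498, -0.1818, 0.1888]
orientation: [0.0, -0.328, 0.945, -0.0]
wrist_force: [-1.8, 0.0, 5.6]
finger_gap: 0.0123
5.95 0.01229540291648077 [-0.13868307  0.32149761 -0.17967991] [-1.76591101  0.0074413   5.56699695] [ 0.49795669 -0.18183076  0.18881157] 38.279958006380866
5.95 [ 0.49795669 -0.18183076  0.18881157] tool x ang -141.72004199361913 [-1.76591101  0.0074413   5.56699695] 0.01229540291648077 [-5.01598470e-01  2.38040783e-01 -1.35253947e-01  1.19703825e+00
 -1.85267615e-06 -1.16970974e+00]
6364 ((497.50390625, -182.99070739746094), (62.61372756958008, 37.54135513305664), 18.54038429260254) 0.20330543688160796 [0.19511525 0.21894461]
bar [ 0.49255506 -0.18431073  0.20496792] 37.8076276550673 turn needed to align (ccw deg) -0.4723303513135306
dxyz units to (C,0.187) [0.00722115 0.00175043 0.00226242]
{'location': [297.3, 316.8], 'score': 0.87} [ 0.49094855 -0.18454411  0.20355531]
```

View pics/wrist3.png

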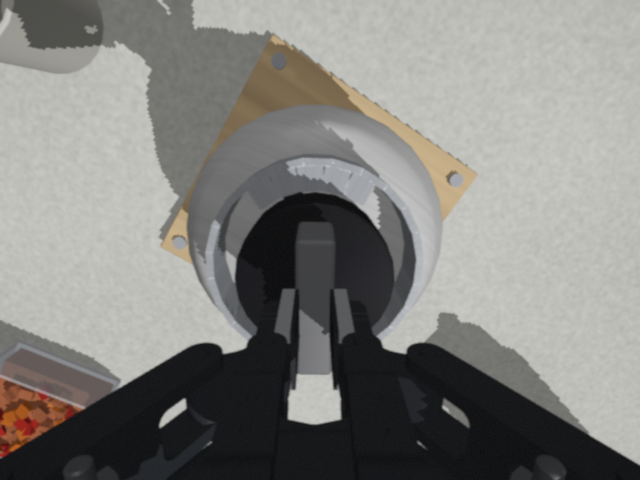

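The bar has followed the grip to 38.3°, so cap_turn is about 0.59. I'm creeping on to feel the stop, to confirm the zero angle.

```bash
python3 -m creep '{"hand":[8,8,8,8,8],"delta_pos":[[0,0,0],[0,0,0],[0,0,0],[0,0,0],[0,0,0]],"turn":[-0.4,-0.4,0,0,0]}';python3 st.py
python3 -m creep '{"hand":[8,8,8,8,8],"delta_pos":[[0,0,0],[0,0,0],[0,0,0],[0,0,0],[0,0,0]],"turn":[-0.3,-0.3,0,0,0]}';python3 st.py
```

```text
clock: 6.47
tcp_pos: [0.4979, -0.1818, 0.1888]
orientation: [0.0, -0.361, 0.933, -0.0]
wrist_force: [-1.4, -0.7, 5.2]
finger_gap: 0.0123
6.4667 0.012321215697352736 [-0.12112269  0.30458791 -0.13268967] [-1.40377309 -0.74018035  5.235499  ] [ 0.49793221 -0.18181429  0.18878308] 42.284921495870265
clock: 6.88
tcp_pos: [0.4979, -0.1818, 0.1888]
orientation: [0.0, -0.385, 0.923, -0.0]
wrist_force: [-1.6, 0.1, 5.9]
finger_gap: 0.0128
6.8833 0.012795159767782859 [-0.03263052  0.33146525 -0.06336178] [-1.62046519  0.05079669  5.8516808 ] [ 0.49790397 -0.18179457  0.18880543] 45.28439815972993
```

```bash
python3 -m creep '{"hand":[8,8,8,8,8],"delta_pos":[[0,0,0],[0,0,0],[0,0,0],[0,0,0],[0,0,0]],"turn":[-0.4,-0.3,0,0,0]}';python3 st.py;python3 chk.py wrist wrist4 .19
```

```text
clock: 7.3
tcp_pos: [0.4979, -0.1818, 0.1888]
orientation: [0.0, -0.412, 0.911, -0.0]
wrist_force: [-1.8, 1.1, 4.8]
finger_gap: 0.0125
7.3 0.01248026328484351 [ 0.04297853  0.35424429 -0.8493993 ] [-1.75830321  1.13515192  4.83872579] [ 0.49790567 -0.1818227   0.18880475] 48.67772847295481
7.3 [ 0.49790567 -0.1818227   0.18880475] tool x ang -131.3222715270452 [-1.75830321  1.13515192  4.83872579] 0.01248026328484351 [-5.01806636e-01  2.38031234e-01 -1.35283348e-01  1.19714827e+00
  2.93468003e-04 -1.35139317e+00]
6339 ((497.5533142089844, -183.28370666503906), (62.105167388916016, 37.199981689453125), 27.439411163330078) 0.20331453945709094 [0.19494204 0.21884274]
bar [ 0.49288464 -0.18510347  0.20495406] 46.41208609285602 turn needed to align (ccw deg) -2.265642380098825
dxyz units to (C,0.187) [0.00722486 0.00200629 0.00225282]
{'location': [294.8, 313.4], 'score': 0.69} [ 0.49208782 -0.18730721  0.20331253]
```

View pics/wrist4.png

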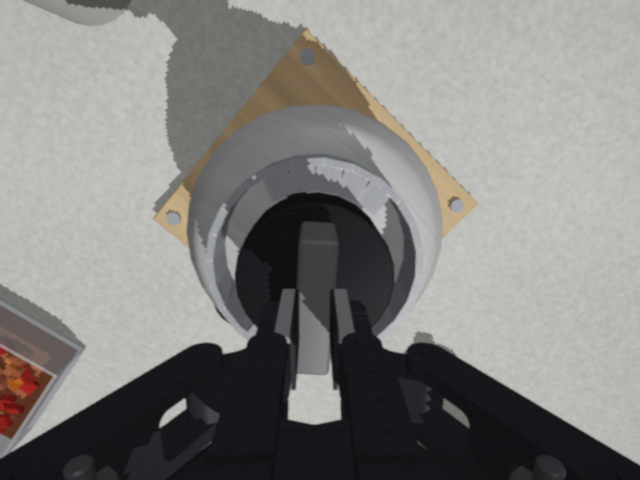

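The moment rose to -0.85 N m and the bar lags the tool by 2°, so the stop is at a bar angle of about 46.5° (0.67 rad), which puts zero at about 8°. Next I'll dwell briefly, ease back a little, and press down about 13 mm with a firmer grip.

```bash
python3 -m creep '{"hand":[8,8,8,8,8],"delta_pos":[[0,0,0],[0,0,0],[0,0,0],[0,0,0],[0,0,0]],"turn":[0,0,0,0.3,0.3]}' 120;python3 st.py
python3 -m creep '{"hand":[8,8,8,8,8],"delta_pos":[[0,0,0.004],[0,0,0.004],[0,0,0.004],[0,0,0.0045],[0,0,0]],"turn":[0,0,0,0,0]}';python3 st.py;python3 chk.py wrist wrist5 .17
```

```text
clock: 7.82
tcp_pos: [0.498, -0.1818, 0.189]
orientation: [0.0, -0.388, 0.922, -0.0]
wrist_force: [-2.0, -0.2, 6.5]
finger_gap: 0.0106
7.8167 0.01058046632919452 [-0.04347818  0.44610347 -0.03836785] [-2.01855208 -0.23146709  6.52057201] [ 0.49795246 -0.1818174   0.18895204] 45.69796536200323
clock: 8.23
tcp_pos: [0.4983, -0.1819, 0.177]
orientation: [0.001, -0.389, 0.921, -0.001]
wrist_force: [-4.2, 1.8, 16.8]
finger_gap: 0.0105
8.2333 0.01045580173274367 [ 0.30141398  0.93315776 -0.05393177] [-4.17543411  1.83232228 16.82567448] [ 0.49828572 -0.18186863  0.17704425] 45.795921203592144
8.2333 [ 0.49828572 -0.18186863  0.17704425] tool x ang -134.20407879640786 [-4.17543411  1.83232228 16.82567448] 0.01045580173274367 [-5.01433865e-01  2.42707793e-01 -1.58557008e-01  1.16717002e+00
  1.22846188e-04 -1.30072249e+00]
7394 ((495.306884765625, -180.66128540039062), (62.17536163330078, 36.02985763549805), 65.26875305175781) 0.19172572070145222 [0.17705644 0.21834571]
bar [ 0.49195493 -0.18633649  0.19638484] 45.012378782266296 turn needed to align (ccw deg) -0.7835424213258193
dxyz units to (C,0.187) [ 0.00951163  0.00175111 -0.01245577]
```

View pics/wrist5.png

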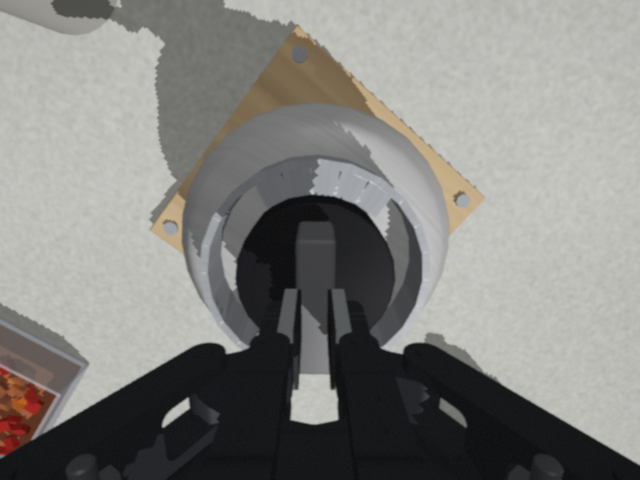

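The bar top dropped about 11.6 mm (0.2033 to 0.1917) with no slip. I'll press slightly more and turn on about 33°.

```bash
python3 -m creep '{"hand":[8,8,8,8,8],"delta_pos":[[0,0,0.002],[0,0,0],[0,0,0],[0,0,0],[0,0,0]],"turn":[0,-0.6,-0.6,-0.6,-0.6]}';python3 st.py
python3 -m creep '{"hand":[8,8,8,8,8],"delta_pos":[[0,0,0],[0,0,0],[0,0,0],[0,0,0],[0,0,0]],"turn":[-0.8,-0.8,-0.8,-0.6,0]}';python3 st.py
```

```text
clock: 8.75
tcp_pos: [0.4983, -0.1819, 0.1762]
orientation: [0.001, -0.484, 0.875, -0.001]
wrist_force: [-4.7, 1.2, 18.2]
finger_gap: 0.0104
8.75 0.010448826995788033 [ 0.44814111  1.10758331 -0.05060666] [-4.65861815  1.15388303 18.16259461] [ 0.49825409 -0.18185245  0.17621714] 57.94411059014597
clock: 9.17
tcp_pos: [0.4981, -0.1818, 0.1762]
orientation: [0.0, -0.594, 0.804, -0.001]
wrist_force: [-5.7, 2.2, 18.2]
finger_gap: 0.0104
9.1667 0.010442654800581826 [0.49789228 1.21021328 0.02670927] [-5.70487663  2.18612179 18.20094638] [ 0.49814679 -0.18181605  0.17618752] 72.93575643354009
```

It passed the stop with no resistance. Continuing to about 80°.

```bash
python3 -m creep '{"hand":[8,8,8,8,8],"delta_pos":[[0,0,0],[0,0,0],[0,0,0],[0,0,0],[0,0,0]],"turn":[-0.5,-0.5,-0.5,0,0]}';python3 st.py;python3 chk.py wrist wrist6 .17
```

```text
clock: 9.58
tcp_pos: [0.4981, -0.1818, 0.1762]
orientation: [0.0, -0.645, 0.764, -0.001]
wrist_force: [-4.8, 2.0, 17.8]
finger_gap: 0.0108
9.5833 0.010775395755281896 [0.33718905 1.22700426 0.10237844] [-4.78586956  1.95126839 17.84933582] [ 0.49809146 -0.18181701  0.17615811] 80.31914199714173
9.5833 [ 0.49809146 -0.18181701  0.17615811] tool x ang -99.68085800285827 [-4.78586956  1.95126839 17.84933582] 0.010775395755281896 [-5.01391651e-01  2.42748152e-01 -1.60727515e-01  1.16489405e+00
 -1.03585742e-04 -1.90322626e+00]
7458 ((495.37701416015625, -181.83673095703125), (35.830467224121094, 62.08990478515625), 9.849283218383789) 0.19086991673966913 [0.17702563 0.21827088]
bar [ 0.49600318 -0.18835643  0.19578555] 79.56774511976178 turn needed to align (ccw deg) -0.751396877379932
dxyz units to (C,0.187) [ 0.00850888  0.00116797 -0.01354747]
{'location': [295.6, 316.8], 'score': 0.65} [ 0.49517683 -0.18858999  0.19067032]
```

View pics/wrist6.png

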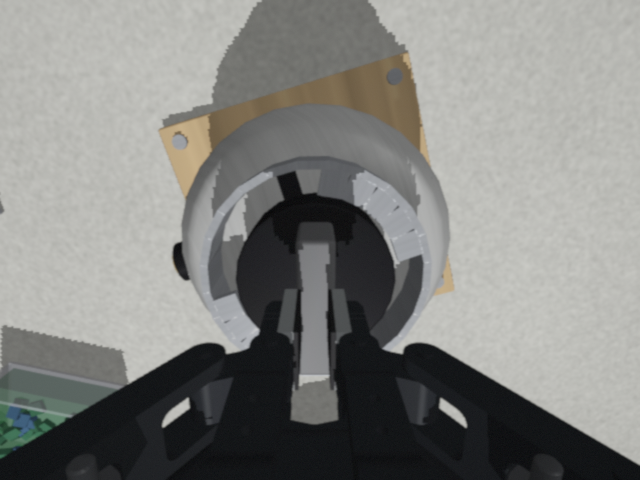

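The bar is at 79.6° (about 1.25 rad) and pressed. I'll rise with it still gripped so that it comes up gently, then open.

```bash
python3 -m creep '{"hand":[8,8,8,8,8],"delta_pos":[[0,0,-0.006],[0,0,-0.006],[0,0,-0.007],[0,0,-0.007],[0,0,0]],"turn":[0,0,0,0,0]}' 
python3 st.py
python3 -m creep '{"hand":[20,40,60,85,85],"delta_pos":[[0,0,0],[0,0,0],[0,0,0],[0,0,0],[0,0,0]],"turn":[0,0,0,0,0]}'
python3 -m creep '{"hand":[85,85,85,85,85],"delta_pos":[[0,0,0],[0,0,0],[0,0,0],[0,0,-0.005],[0,0,-0.01]],"turn":[0,0,0,0,0]}'
```

```text
clock: 10.1
tcp_pos: [0.4978, -0.1817, 0.1961]
orientation: [0.0, -0.645, 0.764, -0.001]
wrist_force: [-3.0, 0.7, 6.8]
finger_gap: 0.0106
10.1 0.010620813647164797 [ 0.08303281  0.60570182 -0.02520207] [-2.98177257  0.72864827  6.83354616] [ 0.49783453 -0.18170062  0.19612301] 80.30643527893949
clock: 10.52
tcp_pos: [0.4977, -0.1816, 0.1939]
orientation: [-0.0, -0.645, 0.764, 0.0]
wrist_force: [-0.2, 0.4, -0.8]
finger_gap: 0.0679
clock: 10.93
tcp_pos: [0.4973, -0.1814, 0.206]
orientation: [-0.0, -0.645, 0.764, 0.001]
wrist_force: [-0.3, -0.9, -0.6]
finger_gap: 0.0851
```

```bash
python3 -m creep '{"hand":[85,85,85,85,85],"delta_pos":[[0,0,-0.03],[0,0,-0.03],[0,0,-0.03],[0,0,-0.02],[0,0,0]],"turn":[0,0,0,0,0]}'
python3 chk.py wrist wrist7 .19; python3 -c "
from h import *
save(env.read_camera('side'),'side7')"
```

```text
clock: 11.35
tcp_pos: [0.4995, -0.1826, 0.2992]
orientation: [0.001, -0.645, 0.764, -0.003]
wrist_force: [-0.5, -1.0, 0.1]
finger_gap: 0.0848
11.35 [ 0.49946602 -0.18258905  0.29924434] tool x ang -99.70242273276148 [-0.54245095 -1.04904185  0.07355675] 0.08482197526746511 [-5.01541839e-01  2.12293498e-01  1.01234154e-01  1.45230429e+00
  9.83101082e-05 -1.90300681e+00]
2146 ((496.71722412109375, -181.33969116210938), (61.94401931762695, 15.954907417297363), 80.21028137207031) 0.21090343238510828 [0.19881403 0.21232991]
bar [ 0.49639069 -0.18397528  0.21036554] 80.06115974145354 turn needed to align (ccw deg) -0.23641752578498654
dxyz units to (C,0.187) [0.00202879 0.00448742 0.14028236]
{'location': [237.2, 318.3], 'score': 0.93} [ 0.49643444 -0.18387698  0.21115416]
```

View pics/wrist7.png

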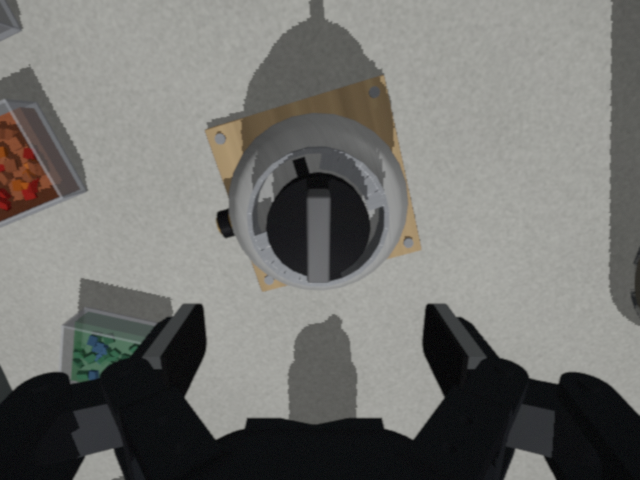

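View pics/side7.png

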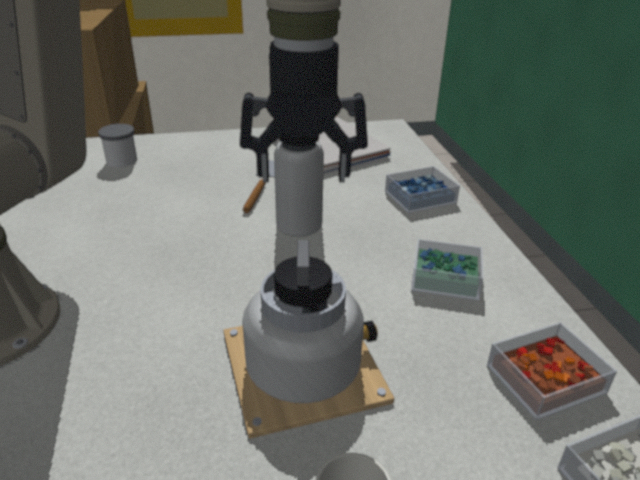

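The wrist view shows the bar (col 318, rows 190–280) turned to 80° and free of the open fingers. Its top is at 0.211 against 0.203 when latched, so the cap sprang up by 8 mm. Both views show the tool clear above, so I'm handing in.

```bash
python3 -c "
from workcell import env
print(env.hand_in())"
```

```text
the job is handed in; nothing more can be done
None
```

The squat tank's cap is undone, and I handed the job in at about 11.4 s of the 38 s allowed; the hand-in itself reports no verdict.

**What I did:** I gripped the bar and turned the cap anticlockwise, without pressing, until the moment rose at about 0.67 rad, and paused there. I then pressed it down about 12 mm, turned it on to about 1.25 rad, let it rise in the grip, opened the fingers and withdrew 10 cm.

**Last checks:**
- **Turn:** the bar stands at 80° in the world frame, about 72° (1.25 rad) past its zero.
- **Spring-up:** the bar's top is 8 mm higher than when latched, so the cap is released.
- **Contact:** the wrist force is about zero and the tool is clear above the cap.
- **Slim tank:** it stands upright in the side picture, apparently where it was. I did not re-measure its position, but the tool's planned path passed about 18 cm from its axis.

**Disagreement:** the brass outlet in the camera image put the cap's zero at 4.7°, while feeling the stop put it at about 8°. Either value leaves the cap well past 1.0 rad.

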